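Make up two tooling kits for the compact bender

TASK

Make up the tooling kits for the next two jobs on the bender. The flat-bar kit goes in the long three-compartment tray: the largest of the three round dies, the square hold-back block and the long round-headed pin; the rod kit goes in the short two-compartment tray: the smallest die and the short hex-headed pin. Set every piece down, without dropping it, standing up as it stands now and one to a compartment, and leave the middle-sized die, the tape measure and the welding magnet where they are.

Things in the scene. Friction and masses are not known exactly. Their poses are not given: they have to be found in the camera images.
- large_die: plain round forming die of bright steel, a cylinder 60 mm across and 44 mm high with an upright bore 22 mm wide, standing on its flat end; the largest of the three dies, about 0.85 kg. Origin: centre of its underside, z up.
- middle_die: plain round forming die of bright steel, a cylinder 47 mm across and 44 mm high with an upright bore 22 mm wide, standing on its flat end; the middle one of the three dies, about 0.45 kg. Origin: centre of its underside, z up. Stays in the stock.
- small_die: plain round forming die of bright steel, a cylinder 35 mm across and 44 mm high with an upright bore 22 mm wide, standing on its flat end; the smallest of the three dies, about 0.2 kg. Origin: centre of its underside, z up.
- hold_block: square hold-back block of bright steel, 46 x 46 mm and 44 mm high, with a 14 mm upright bore, about 0.65 kg. Origin: centre of its underside; x and y square to its side faces, z up.
- round_pin: the long centre pin of bright steel, standing on its round head: head 46 mm across and 14 mm high at the bottom, shank 21 mm across above it, 86 mm high in all, about 0.37 kg. Origin: centre of the head's underside, z up along the shank.
- hex_pin: the short hexagon-headed pin of bright steel, standing on its head: hexagon 30 mm across flats (35 mm across corners) and 13 mm high at the bottom, shank 16 mm across above it, 60 mm high in all, about 0.15 kg. Origin: centre of the head's underside, z up along the shank.
- long_tray: long low kit tray of grey sheet metal with three square compartments in one row, 252 x 86 mm outside plus a low wire pull sticking out 19 mm at each end, fixed to the bench. Walls and dividers 3 mm thick, their top edge 14 mm above the bench; compartment floors 3 mm above the bench. Origin: centre of the underside; x runs along the row, y across. The compartments are 80 x 80 mm inside, their centres at x = -83, 0 and +83 mm, y = 0.
- short_tray: short low kit tray of the same make with two square compartments in one row, 129 x 66 mm outside plus the same wire pulls, fixed to the bench. Walls and divider 3 mm thick, top edge 14 mm above the bench; floors 3 mm above the bench. Origin: centre of the underside; x runs along the row, y across. The compartments are 60 x 60 mm inside, their centres at x = -31.5 and +31.5 mm, y = 0.
- tape_measure: yellow tape measure with a black face lying among the stock, 62 x 56 mm (72 mm long with the hook) and 38 mm high; bystander. Origin: centre of the case's underside, x towards the hook.
- weld_magnet: flat red arrow-shaped welding magnet lying among the stock, 77 x 62 mm and 17 mm high; bystander. Origin: on its underside, x towards the arrow's point, which is 46 mm from the origin (the back edge 31 mm).

How it is judged:
At the end, for the whole second after the job is handed in: Upright (0.1 rad), at rest on the floors (underside under 7 mm up), one to a compartment: long tray large die, block, round pin; short tray small die, hex pin; centres within 11.5, 17, 18.5, 14, 16.5 mm of the compartments'. Middle die within 30 mm, tape and magnet 40 mm of their starts (y of large_die in the frame of long_tray between -0.0115 and 0.0115 m and z of large_die in the frame of long_tray between 0 and 0.007 m and angle between each of large_die, hold_block, round_pin, small_die, hex_pin's own z axis and vertical below 0.1 rad and linear speed of each of large_die, hold_block, round_pin, small_die, hex_pin below 0.02 m/s and angular speed of each of large_die, hold_block, round_pin, small_die, hex_pin below 0.2 rad/s and (x of large_die in the frame of long_tray between -0.0945 and -0.0715 m or x of large_die in the frame of long_tray between -0.0115 and 0.0115 m or x of large_die in the frame of long_tray between 0.0715 and 0.0945 m) and y of hold_block in the frame of long_tray between -0.017 and 0.017 m and z of hold_block in the frame of long_tray between 0 and 0.007 m and (x of hold_block in the frame of long_tray between -0.1 and -0.066 m or x of hold_block in the frame of long_tray between -0.017 and 0.017 m or x of hold_block in the frame of long_tray between 0.066 and 0.1 m) and y of round_pin in the frame of long_tray between -0.0185 and 0.0185 m and z of round_pin in the frame of long_tray between 0 and 0.007 m and (x of round_pin in the frame of long_tray between -0.1015 and -0.0645 m or x of round_pin in the frame of long_tray between -0.0185 and 0.0185 m or x of round_pin in the frame of long_tray between 0.0645 and 0.1015 m) and y of small_die in the frame of short_tray between -0.014 and 0.014 m and z of small_die in the frame of short_tray between 0 and 0.007 m and y of hex_pin in the frame of short_tray between -0.0165 and 0.0165 m and z of hex_pin in the frame of short_tray between 0 and 0.007 m and ((x of small_die in the frame of short_tray between 0.0175 and 0.0455 m and x of hex_pin in the frame of short_tray between -0.048 and -0.015 m) or (x of small_die in the frame of short_tray between -0.0455 and -0.0175 m and x of hex_pin in the frame of short_tray between 0.015 and 0.048 m)) and distance of middle_die from where it was at the start of the episode below 0.03 m and distance of each of tape_measure, weld_magnet from where it was at the start of the episode below 0.04 m); the robot touches nothing.
It fails at once if the middle die is shoved or carried off (more than 30 mm) (distance of middle_die from where it was at the start of the episode above 0.03 m).
It fails at once if the tape measure or the welding magnet is shoved or carried off (more than 40 mm) (distance of any of tape_measure, weld_magnet from where it was at the start of the episode above 0.04 m).
It fails at once if a piece is dropped into its tray (faster than 0.6 m/s with its underside within 30 mm of the bench) ((horizontal distance between large_die and long_tray below 0.13 m and z of large_die in the frame of long_tray below 0.03 m and linear speed of large_die above 0.6 m/s) or (horizontal distance between hold_block and long_tray below 0.13 m and z of hold_block in the frame of long_tray below 0.03 m and linear speed of hold_block above 0.6 m/s) or (horizontal distance between round_pin and long_tray below 0.13 m and z of round_pin in the frame of long_tray below 0.03 m and linear speed of round_pin above 0.6 m/s) or (horizontal distance between small_die and short_tray below 0.13 m and z of small_die in the frame of short_tray below 0.03 m and linear speed of small_die above 0.6 m/s) or (horizontal distance between hex_pin and short_tray below 0.13 m and z of hex_pin in the frame of short_tray below 0.03 m and linear speed of hex_pin above 0.6 m/s)).
It also fails if it takes over 120 s, if anything falls off the work surface, if the arm or the gripper's body presses on something with over 40 N, if the wrist force passes 120 N, or if a joint passes its speed limit or range.

ROBOT

A 6-joint arm with a two-finger parallel gripper is mounted at the origin on the work surface. World frame = base frame: x ahead of the robot, y to its left, z up, the work surface at z = 0. Lengths are in m, angles in rad, forces in N, time in s.
With the tool pointing down it reaches from about 0.375 to 0.975 m from the base axis. Payload 3.8 kg.
Tool frame: the origin (TCP) lies midway between the tips of the shut fingers; the grasp point (between the pads) lies 19 mm behind it; z points along the fingers, y is the line along which they close (so a half turn about z gives the same grasp; the last joint's range is limited). The gripper opens to 88 mm and grips with 3 to 60 N. Pads are 18 mm wide; open, the fingers measure 123 mm over their backs; the gripper's body (75 mm by 187 mm) begins 45 mm behind the grasp point.
Start: joints at [1.117, 0.264, 1.604, -0, 1.274, -0.037], TCP at [0.273, 0.617, 0.239] pointing down, gripper open.
Joint ranges: [-2.63, 2.63], [-0.94, 2.18], [0.31, 2.57], [-1.31, 4.45], [0, 2.66], [-2.55, 2.55]. Speed limits (rad/s): [2.57, 2.57, 3.14, 3.14, 3.14, 3.14].

INTERFACE

Orientations are given as a rotation vector (axis times angle).
In Python, from cell import manip, inverse_kinematics, cams, order gives the robot as it stands. Calls block until the motion is done:
- manip.move_pose(position, orientation): joint-space move of the TCP to a pose.
- manip.move_linear(position, rate=0.15, rot=None): straight line of the TCP; rot=None keeps the orientation; rate is the mean speed in m/s.
- manip.set_joints(angles): joint-space move.
- manip.set_gripper(opening, force=None): finger opening in m; force is the grip in N (None keeps the last); returns when the fingers have stopped.
- manip.dwell(seconds).
- inverse_kinematics(position, orientation): joint angles nearest the present ones, or None.
- manip.state(): the state.
- cams.capture(name): name is "scene" or "top"; returns a dict with "image" (480x640x3 uint8, blue, green, red), "z_map" (480x640 float32, m along the optical axis (not along the pixel's ray), 0 where there is no reading), "intrinsics" (3x3 intrinsics, pixels), "position" and "orientation" of the camera in the world. Camera axes: x right, y down, z forward; pixel columns grow to the right and rows downward; lengths in m; the calibration is good to about 2 mm. A picture is of the moment at which its call begins.
A pose or a line that the arm cannot do raises manip.IKError and nothing moves.
- order.close_job(): hands the job in; it is judged then, once.
The state is a dict: "clock": time; "joint_pos": joint angles; "joint_velocities": joint speeds; "tau": joint torques, N m; "tool_pos": TCP position; "tcp_rot": TCP orientation; "contact_force": force on the tool from outside, world axes, zero at the start; "moment": the same for the moment, N m; "gripper_width": finger opening in m; "grasp_force": force on a finger pad.
Only numpy, scipy, OpenCV 4.12 (cv2) and the standard library are available. Lean on these libraries where they do the work, as an engineer would, in place of code of your own. Each camera call takes 0.05 s, during which the arm holds its last target. There are 200 camera calls.

## Working session

There is one attempt and no reset: what is moved stays moved. The work goes in short steps, each a Python script; the robot and the scene stay as the last script left them, time stands still between calls to the robot, and variables do not carry over. Pictures are saved under pics/ and viewed, at most 14 in all, crops included, and the job is handed in when it is done.

```bash
ls; mkdir -p pics
python3 - <<'E'
from cell import manip,cams
import cv2,numpy as np
for n in("scene","top"):
    c=cams.capture(n);cv2.imwrite(f"pics/{n}0.png",c["image"]);np.savez(f"pics/{n}0.npz",**c)
    print(n,c["intrinsics"].tolist(),c["position"],c["orientation"],(c["z_map"]>0).mean())
s=manip.state();print(s["clock"],s["tool_pos"],s["tcp_rot"],s["gripper_width"])
E
```

```text
pics
scene [[441.60614986383615, 0.0, 308.8960990028097], [0.0, 441.60614986383615, 238.11347513291363], [0.0, 0.0, 1.0]] [1.21255848 0.22004473 0.56500337] [-1.43327372 -1.9531665   0.96328912] 0.9960026041666666
top [[451.9933959192943, 0.0, 316.2942150996151], [0.0, 451.9933959192943, 226.74158515164982], [0.0, 0.0, 1.0]] [0.32844335 0.00915362 0.99580292] [-2.03295833  2.19140922 -0.22843839] 0.9960807291666667
0.1 [0.27300828 0.61663784 0.23750705] [-6.49955442e-01 -3.07312425e+00  3.04409103e-03] 0.08818646778035438
```

View pics/scene0.png

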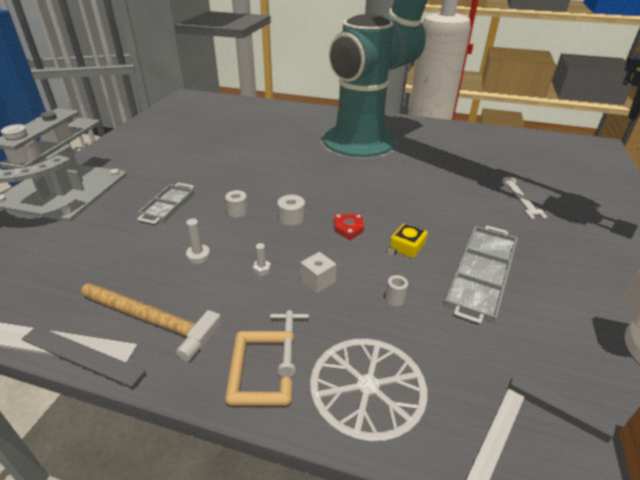

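View pics/top0.png

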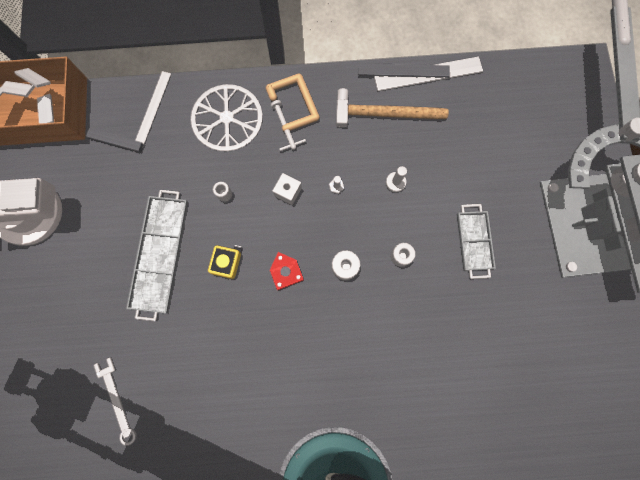

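The two views agree. In the top view, the long tray is at (157,255), the short tray at (477,242), the dies at (346,265), (404,254) and (222,192), the block at (287,189), the hex pin at (337,185) and the round pin at (397,180). Next I'll measure with depth from both views.

```bash
cat > vis.py <<'E'
import numpy as np,cv2
from scipy.spatial.transform import Rotation as R
def cloud(c):
    K=c["intrinsics"];z=c["z_map"];v,u=np.mgrid[:480,:640]
    p=np.stack([(u-K[0,2])/K[0,0]*z,(v-K[1,2])/K[1,1]*z,z],-1)
    return p@R.from_rotvec(c["orientation"]).as_matrix().T+c["position"]
def pix(c,P):
    q=R.from_rotvec(c["orientation"]).inv().apply(np.atleast_2d(P)-c["position"])
    K=c["intrinsics"];return q[:,:2]/q[:,2:]*K[0,0]+K[:2,2]
E
python3 - <<'E'
import numpy as np,cv2
from vis import *
for n in("top","scene"):
    c=dict(np.load(f"pics/{n}0.npz"));P=cloud(c)
    ok=(P[...,0]>.33)&(P[...,0]<.7)&(abs(P[...,1])<.5)&(c["z_map"]>0)
    b=ok&(abs(P[...,2])<.006);print(n,"bench z",np.median(P[b][:,2]))
    m=(ok&(P[...,2]>.007)).astype(np.uint8)
    k,L,st,_=cv2.connectedComponentsWithStats(m)
    for i in range(1,k):
        if st[i,4]<40: continue
        q=P[L==i];zt=np.percentile(q[:,2],95);t=q[q[:,2]>zt-.005]
        r=cv2.minAreaRect((t[:,:2]*1000).astype(np.float32)); ra=cv2.minAreaRect((q[:,:2]*1000).astype(np.float32))
        f=lambda r:(np.round(r[0],1).tolist(),np.round(r[1],1).tolist(),round(r[2],1))
        print(st[i,:5].tolist(),"ztop %.4f"%zt,"top",f(r),"all",f(ra))
E
```

```text
top bench z 3.463645608248189e-05
[386, 166, 21, 26, 379] ztop 0.0871 top ([628.6, -192.8], [19.0, 20.0], 22.4) all ([627.5, -191.3], [44.5, 39.7], 52.0)
[273, 173, 29, 31, 536] ztop 0.0464 top ([626.3, 54.1], [46.9, 46.6], 58.6) all ([626.3, 53.9], [46.5, 47.4], 57.6)
[329, 176, 15, 17, 175] ztop 0.0605 top ([629.4, -56.7], [13.1, 14.7], 85.0) all ([628.9, -57.0], [30.4, 29.9], 8.4)
[213, 181, 19, 20, 245] ztop 0.0452 top ([631.9, 199.1], [33.7, 34.2], 88.4) all ([631.8, 198.9], [34.1, 34.4], 88.4)
[127, 190, 60, 131, 957] ztop 0.0158 top ([505.3, 349.0], [88.3, 287.9], 79.2) all ([505.5, 348.9], [88.3, 289.4], 79.2)
[458, 204, 38, 75, 609] ztop 0.0163 top ([480.6, -354.5], [67.8, 165.9], 88.6) all ([481.0, -354.5], [67.8, 166.7], 88.6)
[391, 243, 24, 23, 397] ztop 0.0460 top ([459.7, -185.2], [45.4, 43.5], 85.1) all ([459.1, -185.1], [45.3, 45.0], 84.0)
[208, 245, 34, 34, 832] ztop 0.0390 top ([473.2, 199.9], [53.2, 60.0], 71.9) all ([478.0, 198.9], [57.0, 72.3], 74.4)
[332, 250, 28, 30, 598] ztop 0.0464 top ([446.5, -59.9], [57.3, 57.8], 87.1) all ([445.9, -60.0], [57.5, 59.2], 85
[... 643 characters left out ...]
 23, 43, 592] ztop 0.0850 top ([630.4, -191.2], [19.5, 20.4], 84.4) all ([631.2, -191.3], [42.0, 43.1], 27.6)
[387, 224, 40, 33, 875] ztop 0.0378 top ([474.6, 201.4], [53.5, 61.9], 73.4) all ([480.3, 200.7], [55.4, 73.2], 73.6)
[444, 226, 73, 97, 1178] ztop 0.0146 top ([506.2, 349.6], [86.1, 290.1], 79.3) all ([505.2, 349.8], [86.1, 292.0], 79.3)
[253, 244, 17, 31, 310] ztop 0.0595 top ([630.6, -55.2], [14.8, 13.1], 21.0) all ([633.1, -54.4], [31.6, 30.5], 21.3)
[300, 253, 36, 38, 939] ztop 0.0445 top ([626.4, 54.6], [49.0, 48.5], 59.4) all ([626.8, 55.0], [50.3, 48.6], 59.8)
[385, 276, 23, 29, 514] ztop 0.0441 top ([632.6, 200.4], [33.8, 32.6], 53.1) all ([633.0, 200.4], [33.7, 34.3], 77.7)
```

Both views agree to within 3 mm, and the heights and sizes match the text. The arm can start on the large die.

```bash
cat > job.py <<'E'
import numpy as np
from scipy.spatial.transform import Rotation as R
from cell import manip,inverse_kinematics
def rv(deg):
    a=np.radians(deg);y=np.array([np.cos(a),np.sin(a),0]);z=np.array([0,0,-1.])
    return R.from_matrix(np.stack([np.cross(y,z),y,z],1)).as_rotvec()
def down(p,deg):
    """orientation (of the two half turns) with the last joint nearest its middle"""
    c=[(abs(q[5]),k) for k in(0,180) if (q:=inverse_kinematics(p,rv(deg+k))) is not None]
    return rv(deg+min(c)[1])
def fz(): return manip.state()["contact_force"][2]
def pick(xy,deg,h,force,w):
    x,y=xy;p=[x,y,.2];manip.set_gripper(.088);manip.move_pose(p,down(p,deg))
    manip.move_linear([x,y,h+.03],.2);manip.move_linear([x,y,h],.06)
    manip.set_gripper(0,force);s=manip.state();f0=s["contact_force"][2]
    print("gripped w %.4f (want %.4f) F %.1f"%(s["gripper_width"],w,s["grasp_force"]))
    manip.move_linear([x,y,.2],.12);manip.dwell(.3);s=manip.state()
    print("lifted w %.4f F %.1f dFz %.2f t %.1f"%(s["gripper_width"],s["grasp_force"],s["contact_force"][2]-f0,s["clock"]))
    return abs(s["gripper_width"]-w)<.006
def place(xy,deg,h,w):
    x,y=xy;p=[x,y,.2];manip.move_pose(p,down(p,deg));h+=.003
    manip.move_linear([x,y,h+.03],.15);manip.move_linear([x,y,h+.005],.05);manip.dwell(.3);f0=fz()
    for d in np.arange(.004,-.0035,-.001):
        manip.move_linear([x,y,h+d],.02);manip.dwell(.1)
        if fz()-f0>3: break
    print("set down at d=%.3f dFz %.1f"%(d,fz()-f0))
    manip.set_gripper(min(.088,w+.02));manip.dwell(.2)
    manip.move_linear([x,y,h+.03],.08);manip.move_linear([x,y,.2],.2);print("t %.1f"%manip.state()["clock"])
def tray(c,deg,s):
    a=np.radians(deg);return c[0]+s*np.cos(a),c[1]+s*np.sin(a)
LONG=((.5056,.3493),-10.8);SHORT=((.4818,-.354),-1.2)
E
python3 - <<'E'
import numpy as np
from vis import *
c=dict(np.load("pics/top0.npz"));P=cloud(c)
m=(P[...,1]<-.4)&(P[...,2]>.06)&(P[...,0]>.3)&(P[...,0]<.7);print("bender nearest y",P[m][:,1].max())
from job import *
if pick((.4468,-.0598),90,.018,45,.06):
    place(tray(*LONG,0),90+LONG[1],.018,.06)
E
```

```text
bender nearest y -0.5145420614711632
gripped w 0.0591 (want 0.0600) F 45.0
lifted w 0.0592 F 45.0 dFz -10.17 t 6.9
set down at d=0.000 dFz 3.5
t 14.7
```

The large die's grip, weight and set-down height all fit. Next are the block, the small die and the hex pin.

Run:
```python
from job import *
ok=pick((.6264,.0544),58.8,.018,40,.046)
if ok: place(tray(*LONG,-.083),90+LONG[1],.018,.046)
ok=ok and pick((.6323,.1998),90,.018,25,.035)
if ok: place(tray(*SHORT,.0315),90+SHORT[1],.018,.035)
ok=ok and pick((.6303,-.056),90,.022,20,.016)
if ok: place(tray(*SHORT,-.0315),90+SHORT[1],.022,.016)
from cell import cams
import cv2
cv2.imwrite("pics/top1.png",cams.capture("top")["image"])
```

```text
gripped w 0.0454 (want 0.0460) F 40.0
lifted w 0.0456 F 40.0 dFz -6.04 t 20.5
set down at d=-0.001 dFz 11.4
t 28.2
gripped w 0.0345 (want 0.0350) F 25.0
lifted w 0.0340 F 25.0 dFz -2.82 t 34.1
set down at d=-0.001 dFz 7.1
t 42.5
gripped w 0.0150 (want 0.0160) F 20.0
lifted w 0.0152 F 20.0 dFz -2.25 t 48.9
set down at d=-0.001 dFz 7.2
t 56.5
```

View pics/top1.png

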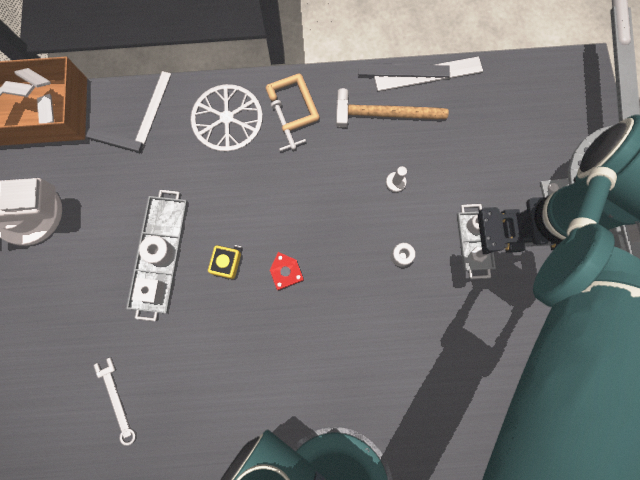

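The large die at (152,250) and the block at (150,290) are in their compartments, and the bystanders haven't moved. The arm hides the short tray. Next is the round pin, then a depth check of everything.

Run:
```python
from job import *
if pick((.6297,-.192),90,.036,35,.021): place(tray(*LONG,.083),90+LONG[1],.036,.021)
p=[.45,.0,.3];manip.move_pose(p,down(p,90))
from cell import cams
from vis import *
from job import *
def loc(T,p):
    a=np.radians(T[1]);d=np.array(p)-T[0];return d@[np.cos(a),np.sin(a)],d@[-np.sin(a),np.cos(a)]
for n in("scene","top"):
    c=cams.capture(n);P=cloud(c)
    im=c["image"]
    cv2.imwrite(f"pics/{n}2.png",im)
    for nm,T,s,h in(("large",LONG,0,.047),("block",LONG,-.083,.047),("rpin",LONG,.083,.089),("small",SHORT,.0315,.047),("hex",SHORT,-.0315,.063)):
        xy=np.array(tray(*T,s));m=(np.linalg.norm(P[...,:2]-xy,axis=-1)<.04)&(abs(P[...,2]-h)<.006)
        t=P[m]
        if len(t)<15: print(n,nm,"hidden",len(t));continue
        r=cv2.minAreaRect((t[:,:2]*1000).astype(np.float32));l=np.array(loc(T,np.array(r[0])/1000))-[s,0]
        print(n,nm,"off mm",np.round(l*1000,1),"size",np.round(r[1],1),"z %.4f"%np.median(t[:,2]))
    m=(np.linalg.norm(P[...,:2]-[.461,-.185],axis=-1)<.05)&(P[...,2]>.035);print("mid",P[m].mean(0) if m.any() else None)
print(manip.state()["clock"])
```

```text
gripped w 0.0199 (want 0.0210) F 35.0
lifted w 0.0200 F 35.0 dFz -3.31 t 62.7
set down at d=-0.001 dFz 8.8
t 70.7
scene large off mm [ 2.3 -1.3] size [58.9 56.3] z 0.0463
scene block off mm [ 0.3 -1.3] size [45.8 51.3] z 0.0462
scene rpin off mm [ 2.5 -1.7] size [21.5 19.2] z 0.0882
scene small off mm [5.5 0.6] size [31.4 32.6] z 0.0449
scene hex off mm [ 1.5 -0.9] size [15.6 16.6] z 0.0608
mid [ 0.46436732 -0.18331812  0.04125605]
top large off mm [ 3.2 -2.3] size [58.8 58.8] z 0.0463
top block off mm [-0.1 -1.6] size [48.6 45.8] z 0.0460
top rpin off mm [ 2.2 -3. ] size [19.1 18.8] z 0.0881
top small off mm [ 1.7 -1.5] size [33.7 33.7] z 0.0466
top hex off mm [-0.5 -0.6] size [14.9 13.7] z 0.0634
mid [ 0.45923531 -0.18933658  0.04369465]
72.8917
```

View pics/scene2.png

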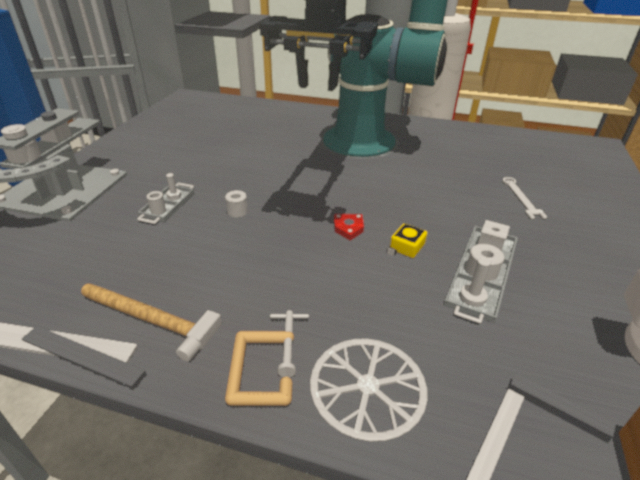

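All five pieces stand upright in their compartments: the long tray is at about (485,265) and the short tray at about (165,200). Offsets are at most 5.5 mm, inside the limits. The middle die (236,203), magnet and tape haven't moved, so I'm handing the job in.

```bash
python3 -c "
from cell import order;print(order.close_job())"
```

```text
the job is handed in; nothing more can be done
None
```

Both kits are made up and handed in after about 73 s on the robot's clock; the last camera check showed all five pieces upright in their compartments, within 5.5 mm of centre, and the middle die, tape measure and magnet where they were, but no verdict came back.

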